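# Close up the terminal box and hold its label holder home behind the lip

## Robot

A 6-joint arm with a two-finger parallel gripper is mounted at the origin on the work surface. World frame = base frame: x ahead of the robot, y to its left, z up, the work surface at z = 0. Lengths are in m, angles in rad, forces in N, time in s.
With the tool pointing down it reaches from about 0.35 to 0.775 m from the base axis. Payload 7.3 kg.
Tool frame: the origin (TCP) lies on the centre line of the jaws, within the pads' length; the fingertips stand robot.nose_length ahead of it and the grasp point (between the pads) is the TCP (robot.nose_length is the distance from the TCP to the fingertips, in m); z points along the fingers, y is the direction in which the jaws open and shut (so a half turn about z gives the same grasp; the last joint's range is limited). The gripper opens to 92 mm and grips with 3 to 60 N. Pads are 19 mm wide; open, the fingers measure 130 mm over their backs; the gripper's body (75 mm by 190 mm) begins 47 mm behind the grasp point.
Start: joints at [0.955, 0.342, 1.524, -0, 1.275, -0.146], TCP at [0.238, 0.468, 0.246] pointing down, gripper open.
Joint ranges: [-2.53, 2.53], [-0.77, 2.02], [0.04, 2.7], [-1, 4.14], [0.28, 2.66], [-3.11, 3.11]. Speed limits (rad/s): [2.57, 2.57, 3.14, 3.14, 3.14, 3.14].

## Interface

Orientations are given as [roll, pitch, yaw] about the fixed x, y, z axes, in that order (R = Rz(yaw) Ry(pitch) Rx(roll)).
In Python, from cell import robot, read_camera gives the robot as it stands.
- The arm moves only by the shell command python3 -m crank 'ROWS' [FORCE]. ROWS is JSON, a list of rows, each a list of 7 numbers: the shift along the tool's x, y, z in cm, then the turn, a rotation vector about the tool's x, y, z in degrees, then the opening, from 0 (shut) to 1 (fully open). In form: [[tx, ty, tz, wx, wy, wz, jaw], ...]. A call has 1 to 5 rows; each row is the pose to reach, as a shift and turn from the pose commanded when the call began, along the tool's axes at that moment; what a row does not reach only later rows make up. A row lasts 1/8 s, in which the tool goes at most 62.5 mm and 10.7 degrees, less where a joint would pass 70% of its speed; a pose out of reach is approached as far as the arm can. A call with a gripper value outside its range is refused whole. The fingers move at their own pace and stop on an object; FORCE is the grip in N (left out, the last holds). Time passes only in rows, so rows that repeat a pose let the fingers close. It gives the time, the measured TCP pose, the force and the opening at its end, in the units of the state.
- robot.observe(): the state, without advancing time (a new reading comes with each control period).
- read_camera(name): name is "scene" or "top" or "wrist"; returns a dict with "frame" (420x560x3 uint8, red, green, blue), "intrinsics" (3x3 intrinsics, pixels), "R" (3x3) and "t" (3): a world point X has camera coordinates R X + t. Camera axes: x right, y down, z forward; pixel columns grow to the right and rows downward; lengths in m; the calibration is good to about 2 mm. A picture is of the moment at which its call begins. There is no depth.
- robot.hand_in(): hands the job in, once; it reports no verdict.
The state is a dict: "time": time; "qpos": joint angles; "qvel": joint speeds; "joint_efforts": joint torques, N m; "tool_pos": TCP position; "tool_rot": TCP orientation; "contact_force": force on the tool from outside, world axes, zero at the start; "torque": the same for the moment, N m; "opening": finger opening in m.
Only numpy, scipy, OpenCV 4.12 (cv2) and the standard library are available. Lean on these libraries where they do the work, as an engineer would, in place of code of your own. Each camera call takes 0.05 s, during which the arm holds its last target.

## Task

Close up and mark the terminal box: first press both of its hinged covers down until they snap and stay shut by themselves. Then take the yellow label holder from the stand, push it upright, tongue down, behind the blue lip along the front of the box until it has gone fully home against the spring, and finish while still holding it pressed home. Leave the other label holders and the things lying about where they are.

Things in the scene. Friction and masses are not known exactly. Their poses are not given: they have to be found in the camera images.
- unit: terminal box, fixed. Base plate 205 x 210 x 8 mm (x -115..90); on it a grey housing (x -35..91, y +-105, top rim 58 mm up) with two light grey covers; in front of it a label channel with a steel back rail and a blue lip. Origin on the table, mid-box; x from the front (channel, robot side) to the back (hinges), y left along the channel, z up.
- slot (a point): middle of the channel, 14 mm up, where the tongue's lower edge stands when home; 85 mm before the box's origin, axes as the box's. Slot 8 mm wide (x), 82 mm long (y), between the back rail (4 mm thick, top 41 mm up) and the blue lip (4 mm thick, straight to 32 mm up, then flared outward to -x by about 7 mm, to 42 mm up). 42 mm free between back rail and housing; nothing before the lip.
- spring_bar (a joint): the red sprung bar lying in the channel: 0 when free (its top 24 mm above the table), grows as it is pressed down to 0.010 m at its stop. Pressing it begins at about 4 N and takes about 8 N at the stop; it pushes the label holder back up when let go.
- cover_left (a joint): angle of the cover at +y of the box, rad: 0 shut, starts 0.5 to 0.75 (front edge raised). Plate 134 mm from hinge to front edge, 99 wide, 4 thick; hinged along y at x 88, y 52.5, z 59 mm of the box. Pushed down it springs back until a catch snaps in the last 0.05 rad (1 to 3 N on the way, about 3 to 6 N at the catch); then it stays shut. Pressing the shut cover with 15 N does no harm.
- cover_right (a joint): the same for the cover at -y of the box (hinge at y -52.5 mm).
- cover_left_press (a point): point on the top face of the left cover, on its middle line, 80 mm from the hinge line; moves with the cover. A good place to press (shut, it lies 63 mm above the table).
- cover_right_press (a point): the same point on the right cover.
- stand: black stand for the label holders, fixed, 60 x 210 x 40 mm high, with three pockets 6.8 mm wide and 20 mm deep, side by side 66 mm apart along its y. Origin on the table at its middle.
- holder_yellow: yellow label holder, loose, 35 to 70 g: tongue 5 mm thick (x), 50 wide (y); from 37 to 65 mm above its lower edge a body 10 mm thick, 50 wide, with paper labels on both faces. Origin at the centre of the tongue's lower edge, z up. Starts upright in a pocket of the stand, in line with it, lower edge 20 mm, top 85 mm above the table. Same both ways round.
- holder_white: white label holder, same shape and size as the yellow one, upright in the stand; origin at the centre of its tongue's lower edge. A bystander: leave it standing.
- holder_red: red label holder, same shape and size as the yellow one, upright in the stand; origin at the centre of its tongue's lower edge. A bystander: leave it standing.
- screwdriver: screwdriver lying on the table, bystander
- tape: black roll of tape, 90 mm across, 24 mm high, bystander
- mug: white mug, 90 mm high, bystander
- fuse_jar: clear jar with a blue cap, 56 mm across, 70 mm high, bystander
- module: grey block module 50 x 90 x 51 mm with a green top, bystander
There are look-alikes about, which are no part of the job. Of the things shaped like the stand, the black one is meant.

How it is judged:
By the outcome, as a careful person would: the job done as asked, in the order asked, and still so for the second after the job is handed in, while the arm keeps its last pose, push and grip.
It also fails if it takes over 58 s, if anything falls off the work surface, if the arm or the gripper's body presses on something with over 40 N, if the wrist force passes 120 N, or if a joint passes its speed limit or range.

## Working session

There is one attempt and no reset: what is moved stays moved. The work goes in short steps, Python scripts to look and compute and a shell command to move; the robot and the scene stay as the last step left them, time stands still between calls to the robot, and variables do not carry over. Pictures are saved under pics/ and viewed, and the job is handed in when it is done.

```bash
ls; mkdir -p pics
cat > h.py <<'E'
import numpy as np, cv2
from cell import robot, read_camera
def save(n,f,crop=None,s=1):
    c=read_camera(n); im=c['frame'][:,:,::-1]
    np.savez('cal_%s.npz'%n,K=c['intrinsics'],R=c['R'],t=c['t'],im=im)
    if crop: x0,y0,x1,y1=crop; im=im[y0:y1,x0:x1]
    cv2.imwrite('pics/'+f,cv2.resize(im,None,fx=s,fy=s,interpolation=cv2.INTER_CUBIC)); return c
def crop(n,f,c,s):
    im=np.load('cal_%s.npz'%n)['im']; x0,y0,x1,y1=c
    cv2.imwrite('pics/'+f,cv2.resize(im[y0:y1,x0:x1],None,fx=s,fy=s,interpolation=cv2.INTER_CUBIC))
def ray(n,u,v,z):
    d=np.load('cal_%s.npz'%n);K,R,t=d['K'],d['R'],d['t']
    o=-R.T@t; r=R.T@np.linalg.solve(K,[u,v,1]); return o+r*(z-o[2])/r[2]
def proj(n,X):
    d=np.load('cal_%s.npz'%n);p=d['K']@(d['R']@np.array(X,float)+d['t']);return p[:2]/p[2]
E
python3 - <<'E'
from h import *
for n in ['scene','top','wrist']: save(n,n+'0.png')
s=robot.observe(); print({k:np.round(v,3) for k,v in s.items()}, robot.nose_length)
for n in ['scene','top','wrist']:
    d=np.load('cal_%s.npz'%n); print(n,-d['R'].T@d['t'])
E
```

```text
pics
{'time': np.float64(0.15), 'qpos': array([ 0.955,  0.343,  1.525, -0.   ,  1.275, -0.146]), 'qvel': array([-0.001, -0.002, -0.003,  0.   ,  0.001,  0.001]), 'joint_efforts': array([ 2.0000e-03, -4.3147e+01, -2.4435e+01,  7.2000e-02,  5.4000e-02,
       -0.0000e+00]), 'tool_pos': array([0.238, 0.468, 0.245]), 'tool_rot': array([-3.14 , -0.   ,  2.672]), 'contact_force': array([-0.699,  0.444, -0.732]), 'torque': array([ 0.021,  0.033, -0.015]), 'opening': np.float64(0.092)} 0.019
scene [ 1.04172492 -0.36128511  1.00425063]
top [ 0.2918292  -0.00596199  1.28888699]
wrist [0.17222286 0.50130586 0.38405982]
```

View pics/scene0.png

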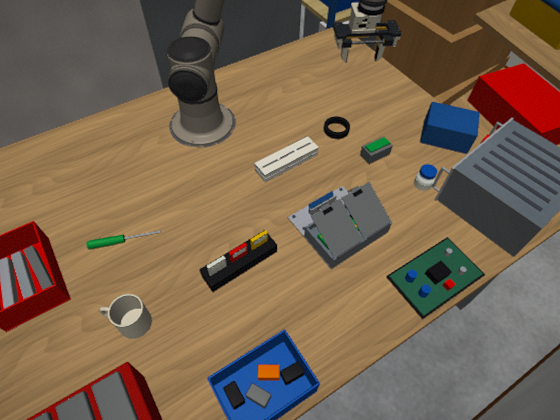

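View pics/top0.png

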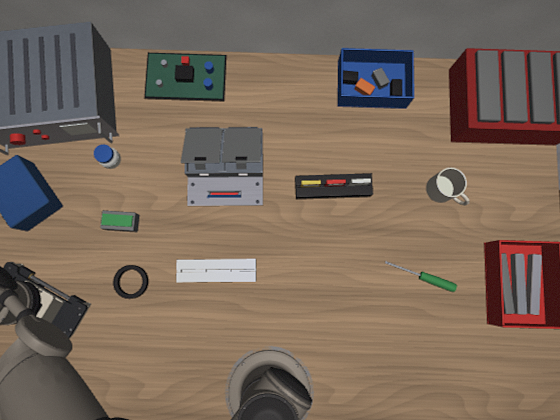

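View pics/wrist0.png

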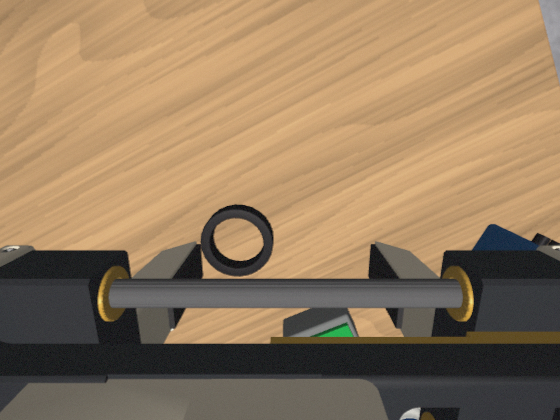

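Top view: the black stand is at (333,186) with yellow (311,182), red (336,182) and white (361,181) holders. The white stand look-alike is at (216,270). The box is at (224,165) with its channel at (224,193). I'll enlarge these.

Run:
```python
from h import *
crop('top','t1.png',(170,115,280,215),7)
crop('top','t2.png',(285,165,385,205),8)
crop('scene','s1.png',(195,175,400,295),3.9)
```

```text
(no output)
```

View pics/t1.png

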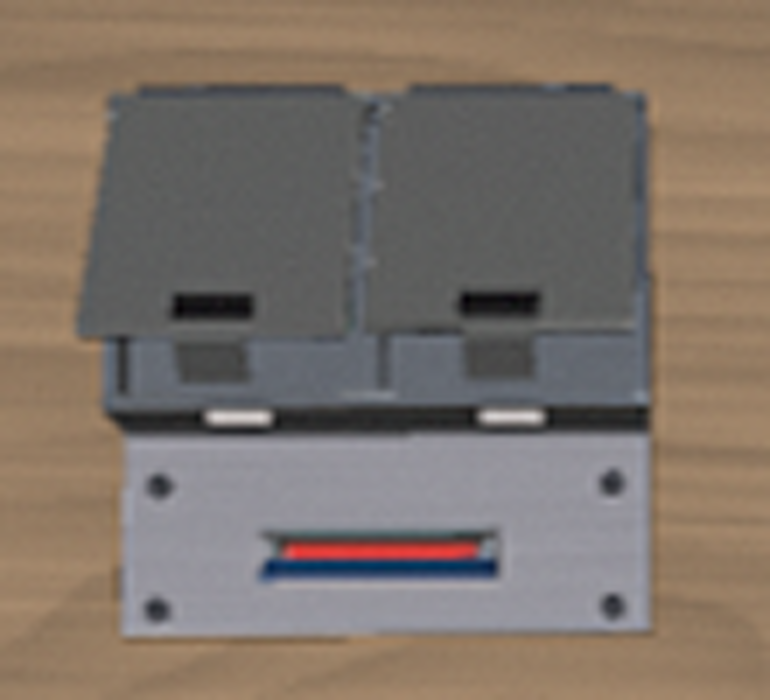

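View pics/t2.png

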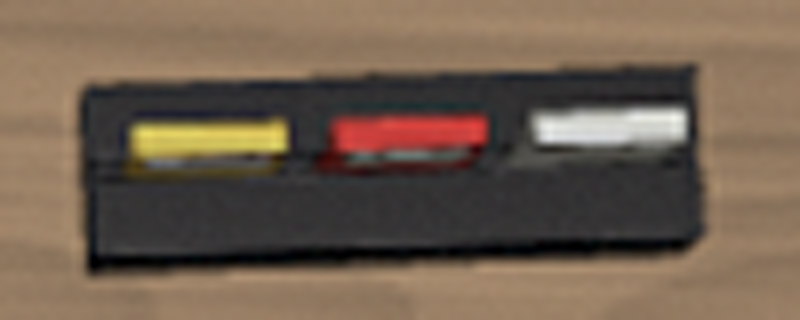

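View pics/s1.png

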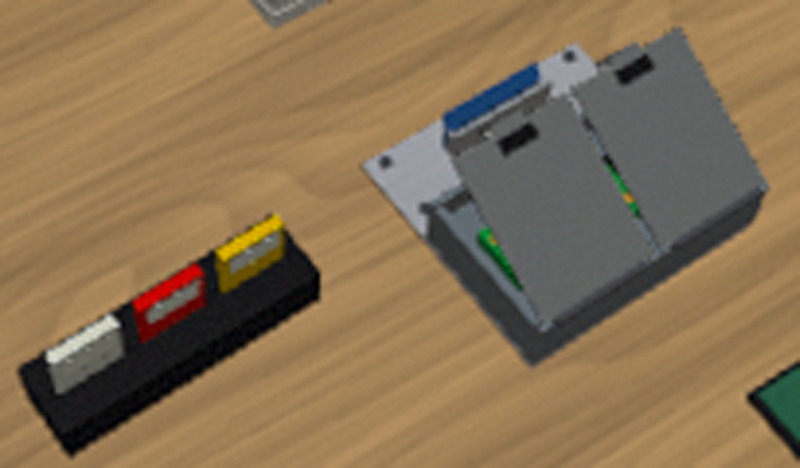

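Run:
```python
from h import *
T=lambda u,v,z:ray('top',170+u/7-.0,115+v/7-.0,z)
Y=lambda u,v,z:ray('top',285+u/8,165+v/8,z)
L,R_=T(122,637,.008),T(651,632,.008)
print('plate front',L,R_,np.linalg.norm(L-R_), 'yaw',np.degrees(np.arctan2((L-R_)[1],(L-R_)[0]))-90)
for p in [(158,610),(613,606),(159,486),(612,484)]: print('screw',T(*p,.010))
print('red bar',T(283,552,.024),T(480,550,.024)); print('lip outer edge',T(262,579,.042),T(498,575,.042))
y=[(132,125),(288,121),(288,150),(130,156)]
P=[Y(*p,.085) for p in y]; print('yellow',np.round(P,4),np.mean(P,0))
y=[(536,112),(687,108),(687,142),(536,146)]
Q=[Y(*p,.085) for p in y]; print('white',np.mean(Q,0)); d=np.mean(P,0)-np.mean(Q,0); print(np.linalg.norm(d),np.degrees(np.arctan2(d[1],d[0]))-90)
S=[Y(83,88,.04),Y(695,67,.04),Y(703,240,.04),Y(92,256,.04)]; print(np.round(S,4),np.mean(S,0)); 
# scene check
Sc=lambda u,v,z:ray('scene',195+u/3.9,175+v/3.9,z)
print('scene yellow top ends',Sc(217,258,.085),Sc(283,220,.085))
print('lip top', Sc(447,115,.042),Sc(537,67,.042))
print('screws', Sc(386,162,.01),Sc(569,57,.01))
```

```text
plate front [0.48607985 0.24160819 0.008     ] [0.49443832 0.03287512 0.008     ] 0.20890035737975615 yaw 2.2931176274061897
screw [0.49698825 0.22766689 0.01      ]
screw [0.50407026 0.04818795 0.01      ]
screw [0.5468605  0.23010709 0.01      ]
screw [0.55322112 0.05035292 0.01      ]
red bar [0.51923714 0.17754722 0.024     ] [0.52239877 0.10049223 0.024     ]
lip outer edge [0.50518041 0.18248062 0.042     ] [0.5095294  0.09162487 0.042     ]
yellow [[ 0.5509 -0.0683  0.085 ]
 [ 0.5538 -0.1195  0.085 ]
 [ 0.5441 -0.1196  0.085 ]
 [ 0.5405 -0.0678  0.085 ]] [ 0.54731308 -0.09379077  0.085     ]
white [ 0.55508666 -0.2258601   0.085     ]
0.13229790707708836 3.3685311548372
[[ 0.5729 -0.0536  0.04  ]
 [ 0.5867 -0.2626  0.04  ]
 [ 0.5267 -0.2653  0.04  ]
 [ 0.5149 -0.058   0.04  ]] [ 0.55031221 -0.15986883  0.04      ]
scene yellow top ends [ 0.55363184 -0.1220637   0.085     ] [ 0.55158015 -0.06907544  0.085     ]
lip top [0.51507933 0.09633494 0.042     ] [0.51449074 0.1804295  0.042     ]
screws [0.50895966 0.04747943 0.01      ] [0.50237754 0.22596579 0.01      ]
```

```bash
cat >> h.py <<'E'
from scipy.spatial.transform import Rotation as Ro
def row(p,yaw):
    s=robot.observe(); R0=Ro.from_euler('xyz',s['tool_rot']); R1=Ro.from_euler('xyz',[np.pi,0,yaw])
    d=R0.inv().apply(np.array(p)-s['tool_pos'])*100; w=np.degrees((R0.inv()*R1).as_rotvec())
    print('row',np.round(d,2),np.round(w,2))
def st():
    s=robot.observe(); print(round(float(s['time']),2),np.round(s['tool_pos'],4),np.round(s['tool_rot'],3),np.round(s['contact_force'],1),round(float(s['opening']),4))
E
python3 - <<'E'
from h import *
row([.611,.1946,.246],1.611)
E
```

```text
row [-45.68  -7.46  -0.08] [-6.000e-02  3.000e-02  6.078e+01]
```

```bash
python3 -m crank '[[-45.7,-7.5,0,0,0,60.8,0],[-45.7,-7.5,0,0,0,60.8,0],[-45.7,-7.5,0,0,0,60.8,0],[-45.7,-7.5,0,0,0,60.8,0],[-45.7,-7.5,0,0,0,60.8,0]]' 20
python3 - <<'E'
from h import *
st(); row([.611,.1946,.246],1.611)
E
```

```text
time: 0.78
tool_pos: [0.4911, 0.282, 0.2456]
tool_rot: [-3.141, -0.0, 1.728]
contact_force: [0.8, 0.2, -0.8]
opening: 0.0462
0.78 [0.4911 0.282  0.2456] [-3.141 -0.     1.728] [ 0.8  0.2 -0.8] 0.0462
row [-10.51  10.48  -0.05] [-0.02 -0.01  6.71]
```

```bash
python3 -m crank '[[-10.5,10.5,0,0,0,6.7,0],[-10.5,10.5,0,0,0,6.7,0],[-10.5,10.5,0,0,0,6.7,0],[-10.5,10.5,0,0,0,6.7,0]]' 20
python3 - <<'E'
from h import *
st(); save('wrist','w1.png');save('top','t3.png',(150,100,290,220),5)
save('scene','s3.png',(280,120,420,280),5)
E
```

```text
time: 1.27
tool_pos: [0.6113, 0.1954, 0.2445]
tool_rot: [-3.14, 0.0, 1.615]
contact_force: [-0.6, 0.2, 0.4]
opening: 0.0063
1.27 [0.6113 0.1954 0.2445] [-3.14   0.     1.615] [-0.6  0.2  0.4] 0.0063
```

View pics/w1.png

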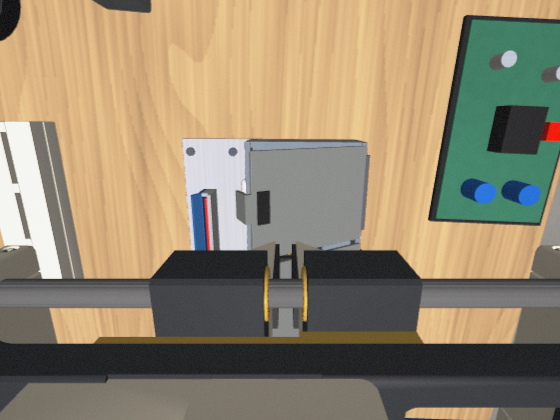

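View pics/s3.png

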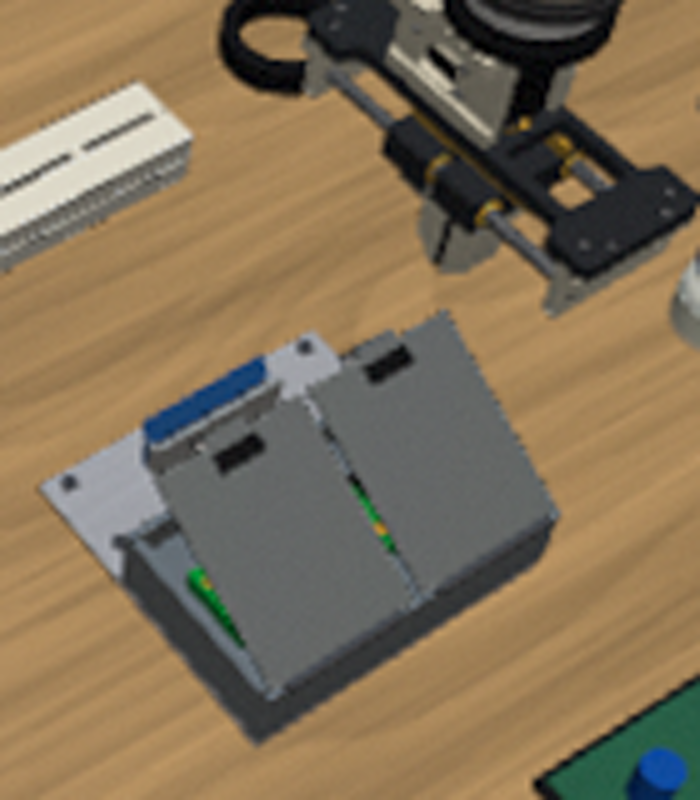

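```bash
python3 -m crank '[[0,0,5,0,0,0,0],[0,0,9,0,0,0,0],[0,0,12,0,0,0,0],[0,0,14,0,0,0,0],[0,0,15,0,0,0,0]]' 20
python3 - <<'E'
from h import *
st(); save('scene','s4.png',(280,120,420,280),5)
E
```

```text
time: 2.05
tool_pos: [0.6091, 0.1981, 0.0953]
tool_rot: [-3.14, -0.0, 1.619]
contact_force: [-0.6, 0.3, 1.1]
opening: 0.0004
2.05 [0.6091 0.1981 0.0953] [-3.14  -0.     1.619] [-0.6  0.3  1.1] 0.0004
```

View pics/s4.png

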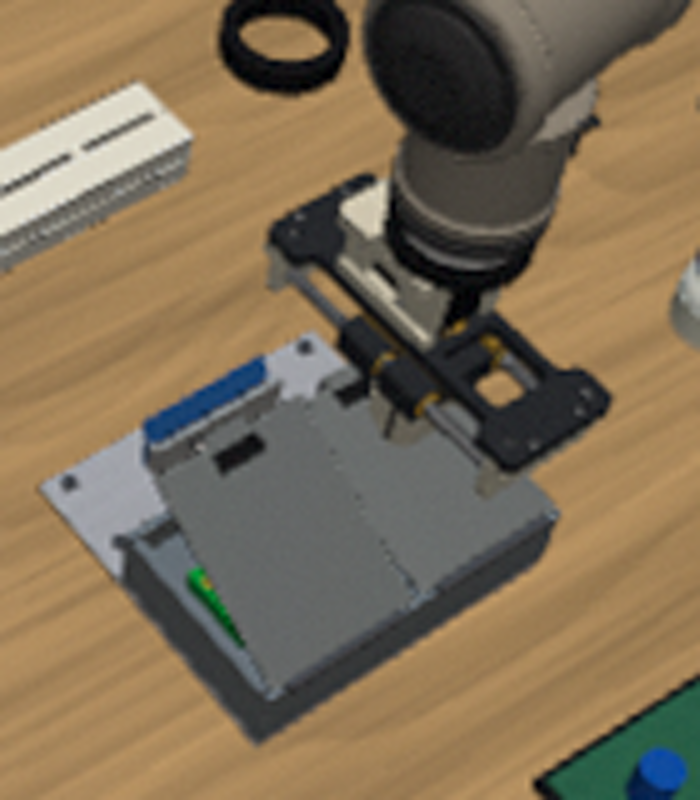

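The left cover is going down under the fingertips. I'll keep pressing.

```bash
python3 -m crank '[[0,0,0.6,0,0,0,0],[0,0,1.1,0,0,0,0],[0,0,1.4,0,0,0,0]]' 20;python3 -m crank '[[0,0,0.1,0,0,0,0],[0,0,0.2,0,0,0,0]]' 20
```

```text
time: 2.48
tool_pos: [0.6105, 0.1973, 0.0824]
tool_rot: [3.14, -0.0, 1.618]
contact_force: [-1.3, 0.8, 2.6]
opening: 0.0002
time: 2.72
tool_pos: [0.6106, 0.1973, 0.0818]
tool_rot: [3.14, -0.001, 1.617]
contact_force: [-7.3, 0.2, 17.3]
opening: 0.0006
```

```bash
python3 -m crank '[[0,0,-6,0,0,0,0],[0,0,-12,0,0,0,0],[0,0,-16,0,0,0,0],[0,0,-16.4,0,0,0,0]]' 20
python3 - <<'E'
from h import *
st(); row([.615,.0896,.246],1.611); save('scene','s5.png',(280,120,420,280),5)
E
```

```text
time: 3.22
tool_pos: [0.612, 0.197, 0.2478]
tool_rot: [3.134, -0.001, 1.617]
contact_force: [-0.2, -0.1, -0.4]
opening: 0.0003
3.23 [0.612  0.197  0.2478] [ 3.134e+00 -1.000e-03  1.617e+00] [-0.2 -0.1 -0.4] 0.0003
row [-10.74  -0.2    0.17] [ 0.46 -0.06  0.35]
```

View pics/s5.png

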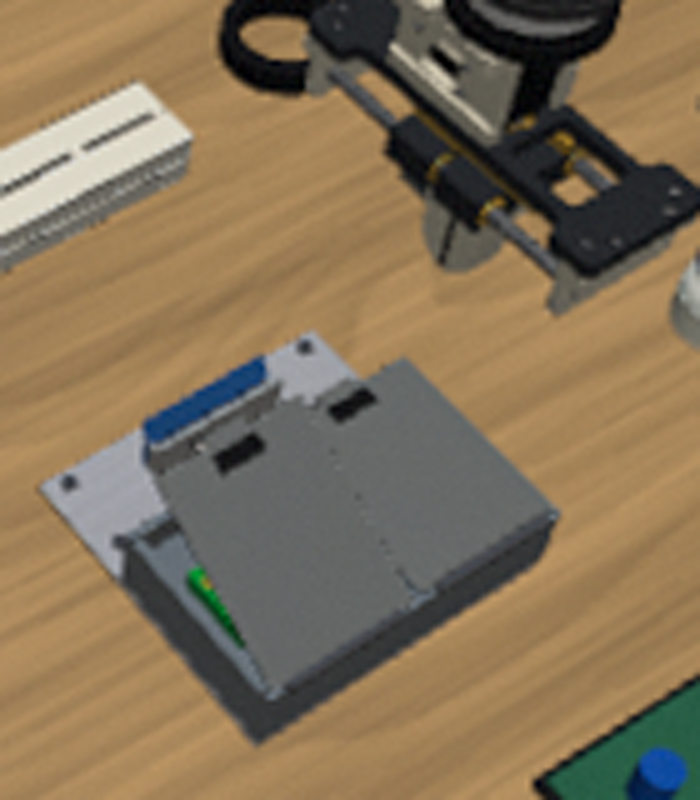

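The left cover stays shut with the arm clear. Right cover next.

```bash
python3 -m crank '[[-10.7,-0.2,0,0.4,0,0.3,0],[-10.7,-0.2,0,0.4,0,0.3,0],[-10.7,-0.2,0,0.4,0,0.3,0]]' 20; python3 -m crank '[[0,0,5,0,0,0,0],[0,0,9,0,0,0,0],[0,0,12,0,0,0,0],[0,0,14,0,0,0,0],[0,0,15,0,0,0,0]]' 20;python3 -m crank '[[0,0,0.6,0,0,0,0],[0,0,1.1,0,0,0,0],[0,0,1.6,0,0,0,0]]' 20
```

```text
time: 3.65
tool_pos: [0.613, 0.0867, 0.2417]
tool_rot: [-3.131, 0.001, 1.608]
contact_force: [-0.6, 0.8, -0.2]
opening: 0.0003
time: 4.28
tool_pos: [0.611, 0.0909, 0.0915]
tool_rot: [-3.131, -0.0, 1.613]
contact_force: [-0.7, 1.0, 2.5]
opening: 0.0004
time: 4.65
tool_pos: [0.6124, 0.0904, 0.081]
tool_rot: [-3.136, -0.0, 1.612]
contact_force: [-15.4, -0.5, 42.0]
opening: 0.0005
```

```bash
python3 -m crank '[[0,0,0.1,0,0,0,0],[0,0,0.2,0,0,0,0]]' 20
```

```text
time: 4.9
tool_pos: [0.6124, 0.0904, 0.0811]
tool_rot: [-3.138, -0.0, 1.613]
contact_force: [-15.8, -0.3, 39.2]
opening: 0.0003
```

```bash
python3 -m crank '[[0,0,-6,0,0,0,0],[0,0,-10,0,0,0,0],[0,0,-12,0,0,0,0],[0,0,-12,0,0,0,0]]' 20
python3 - <<'E'
from h import *
st(); row([.547,-.094,.20],1.630); save('scene','s6.png',(280,120,420,280),5)
E
```

```text
time: 5.4
tool_pos: [0.6142, 0.0901, 0.1977]
tool_rot: [-3.14, 0.0, 1.612]
contact_force: [-0.2, 0.3, 0.5]
opening: 0.0006
5.4 [0.6142 0.0901 0.1977] [-3.14   0.     1.612] [-0.2  0.3  0.5] 0.0006
row [-18.11  -7.47  -0.21] [-0.12  0.   -1.02]
```

View pics/s6.png

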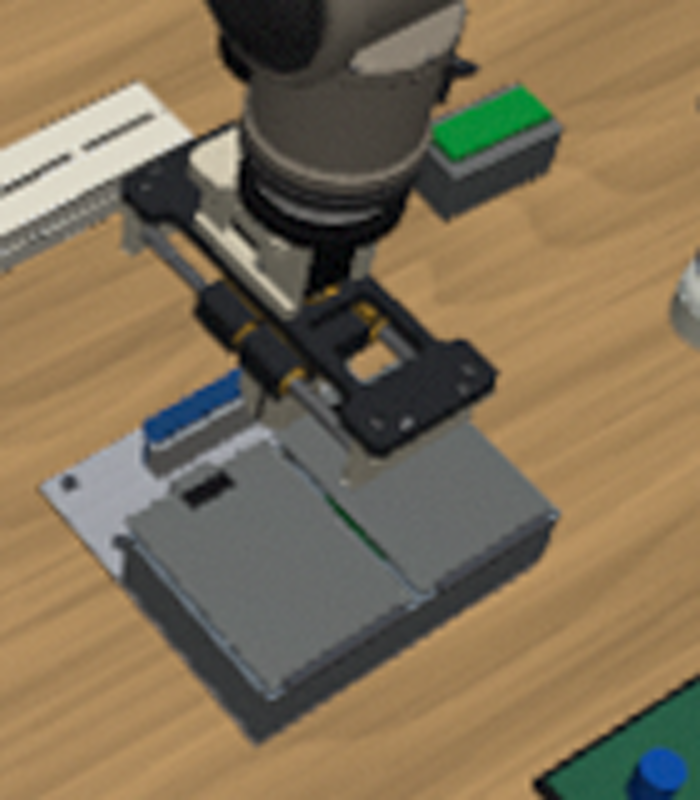

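Both covers are shut. I'll take a wrist picture of the channel from here.

```bash
python3 - <<'E'
from h import *
c=save('wrist','w2.png'); 
d=np.load('cal_wrist.npz'); print(-d['R'].T@d['t'],d['R'][2])
for p in [(.5203,.1384,.024),(.612,.09,.18)]: print(proj('wrist',p))
E
python3 -m crank '[[-24.0,-7.5,0,0,0,-1,1],[-24,-7.5,0,0,0,-1,1],[-24,-7.5,0,0,0,-1,1],[-24,-7.5,0,0,0,-1,1],[-24,-7.5,0,0,0,-1,1]]' 20
python3 - <<'E'
from h import *
st(); save('wrist','w3.png');print(proj('wrist',[.547,-.094,.085]))
E
```

```text
[0.61140169 0.16361666 0.33484011] [ 0.00592856 -0.27477117 -0.96149137]
[192.47489319 142.49711903]
[282.22928791 261.62303104]
time: 6.12
tool_pos: [0.5464, -0.1568, 0.1945]
tool_rot: [-3.132, -0.001, 1.624]
contact_force: [0.6, 0.3, -0.4]
opening: 0.0459
6.12 [ 0.5464 -0.1568  0.1945] [-3.132e+00 -1.000e-03  1.624e+00] [ 0.6  0.3 -0.4] 0.0459
[291.36114236 134.48319205]
```

View pics/w2.png

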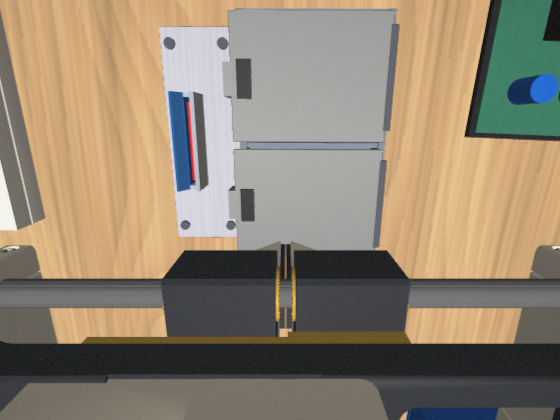

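View pics/w3.png

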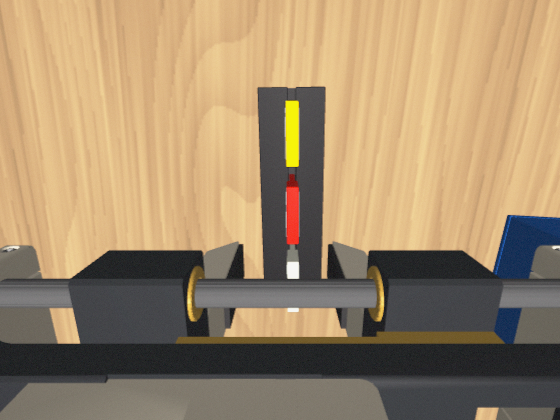

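Yellow is the farthest holder, at (292,133), where predicted (291,134). Red is at (292,211) and white at (293,275). The yellow holder is confirmed as the target. I'll refine with crops.

Run:
```python
from h import *
im=cv2.imread('pics/w2.png')[80:200,150:250]; cv2.imwrite('pics/w2c.png',cv2.resize(im,None,fx=5,fy=5,interpolation=cv2.INTER_CUBIC))
im=cv2.imread('pics/w3.png')[85:185,250:340]; cv2.imwrite('pics/w3c.png',cv2.resize(im,None,fx=6,fy=6,interpolation=cv2.INTER_CUBIC))
```

```text
(no output)
```

View pics/w2c.png

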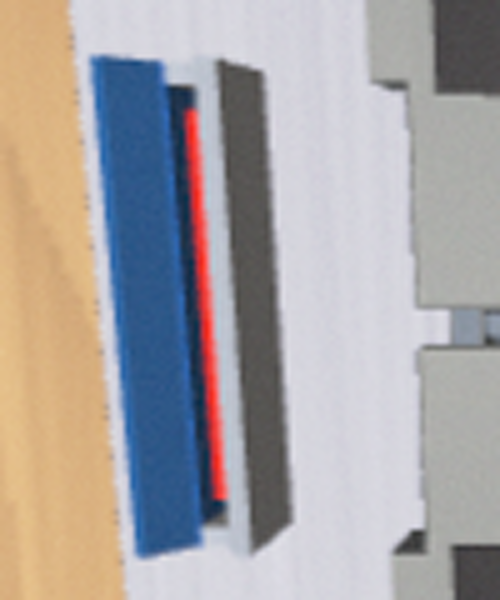

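View pics/w3c.png

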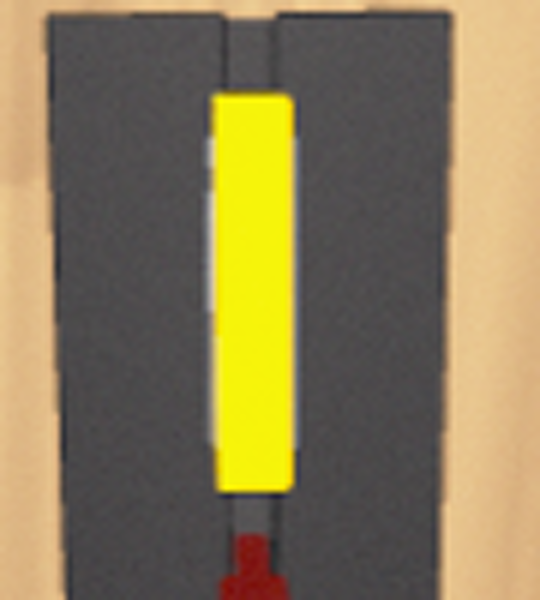

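Run:
```python
from h import *
s=robot.observe(); d=np.load('cal_wrist.npz'); K,R3,t3=d['K'],d['R'],d['t']
Rt3=Ro.from_euler('xyz',s['tool_rot']).as_matrix(); p3=s['tool_pos']
Rt2=Ro.from_euler('xyz',[-3.14,0,1.612]).as_matrix(); p2=np.array([.6142,.0901,.1977])
c3=-R3.T@t3; off=Rt3.T@(c3-p3); Rct=R3@Rt3; R2=Rct@Rt2.T; c2=np.array([0.61140169,0.16361666,0.33484011]); print(c2,p2+Rt2@off)
np.savez('cal_w2.npz',K=K,R=R2,t=-R2@c2)
W=lambda u,v,z:ray('w2',150+u/5,80+v/5,z)
a=W(208,58,.041);b=W(239,555,.041); print('rail ctr ends',a,b,np.linalg.norm(a-b),np.degrees(np.arctan2((a-b)[1],(a-b)[0]))-90)
m=(a+b)/2; yaw=np.arctan2((a-b)[1],(a-b)[0])-np.pi/2; print('slot from rail',m-.006*np.array([np.cos(yaw),np.sin(yaw),0]))
print('lip outer',W(92,57,.042),W(137,557,.042)); print('lip inner?',W(162,62,.042),W(200,545,.042))
print('screws',[ray('w2',u,v,.01) for u,v in [(170,43),(223,43),(185,225),(231,225)]])
Y=lambda u,v,z:ray('wrist',250+u/6,85+v/6,z)
P=[Y(*p,.085) for p in [(212,94),(293,94),(294,491),(216,491)]]; P=np.array(P);print(P,P.mean(0))
e=(P[0]+P[1]-P[2]-P[3])/2; print(np.linalg.norm(e),np.degrees(np.arctan2(e[1],e[0]))-90)
S=np.array([Y(48,15,.04),Y(451,12,.04)]); print(S, S.mean(0))
row([.547,-.094,.20],1.630)
```

```text
[0.61140169 0.16361666 0.33484011] [0.61134156 0.16177399 0.33646641]
rail ctr ends [0.52739843 0.18376955 0.041     ] [0.52959132 0.09423765 0.041     ] 0.08955874672872524 1.4030544906845819
slot from rail [0.52249667 0.13885669 0.041     ]
lip outer [0.50733589 0.18304864 0.042     ] [0.51034717 0.09328347 0.042     ]
lip inner? [0.51957887 0.18271508 0.042     ] [0.52249871 0.09612662 0.042     ]
screws [array([0.50011267, 0.22791249, 0.01      ]), array([0.54970065, 0.22988835, 0.01      ]), array([0.50557192, 0.0482011 , 0.01      ]), array([0.55587391, 0.05027293, 0.01      ])]
[[ 0.54102586 -0.06960217  0.085     ]
 [ 0.5511299  -0.06906314  0.085     ]
 [ 0.55452568 -0.11860047  0.085     ]
 [ 0.54423386 -0.11917042  0.085     ]] [ 0.54772883 -0.09410905  0.085     ]
0.049662675013547763 3.8122026659286234
[[ 0.51593307 -0.05748977  0.04      ]
 [ 0.57463458 -0.05397039  0.04      ]] [ 0.54528383 -0.05573008  0.04      ]
row [ 6.07  0.33 -0.53] [-0.53 -0.08 -0.26]
```

```bash
python3 -m crank '[[6.1,0.4,0,-0.5,0,-0.4,1],[6.1,0.4,0,-0.5,0,-0.4,1],[6.1,0.4,0,-0.5,0,-0.4,1]]' 20
python3 - <<'E'
from h import *
st(); row([.5477,-.0941,.075],1.632)
E
```

```text
time: 6.55
tool_pos: [0.5485, -0.0905, 0.1956]
tool_rot: [3.141, -0.0, 1.639]
contact_force: [0.2, 0.2, 0.1]
opening: 0.0799
6.55 [ 0.5485 -0.0905  0.1956] [ 3.141 -0.     1.639] [0.2 0.2 0.1] 0.0799
row [-0.35 -0.12 12.06] [ 0.05 -0.02  0.41]
```

```bash
python3 -m crank '[[-0.3,-0.1,4,0,0,0.4,1],[-0.3,-0.1,8,0,0,0.4,1],[-0.3,-0.1,11,0,0,0.4,1],[-0.3,-0.1,12,0,0,0.4,1],[-0.3,-0.1,12,0,0,0.4,1]]' 20
python3 - <<'E'
from h import *
st(); row([.5477,-.0941,.075],1.632)
save('scene','s7.png',(195,175,400,295),3.9)
E
```

```text
time: 7.18
tool_pos: [0.5479, -0.0951, 0.076]
tool_rot: [3.14, -0.0, 1.629]
contact_force: [-0.4, 0.7, -0.3]
opening: 0.0915
7.17 [ 0.5479 -0.0951  0.076 ] [ 3.14  -0.     1.629] [-0.4  0.7 -0.3] 0.0915
row [ 0.1  -0.02  0.1 ] [ 0.07 -0.02 -0.15]
```

View pics/s7.png

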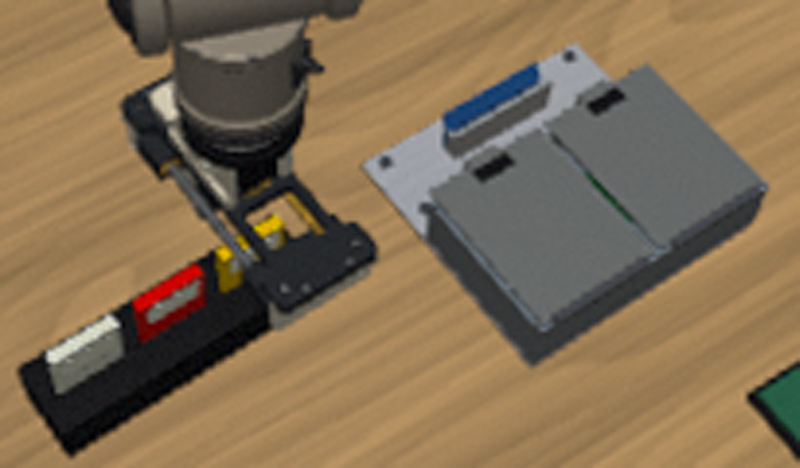

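The fingers straddle the yellow holder and both covers are shut. Now gripping.

```bash
python3 -m crank '[[0,0,0,0,0,0,0],[0,0,0,0,0,0,0],[0,0,0,0,0,0,0],[0,0,0,0,0,0,0],[0,0,0,0,0,0,0]]' 30; python3 -m crank '[[0,0,0,0,0,0,0],[0,0,0,0,0,0,0],[0,0,0,0,0,0,0],[0,0,0,0,0,0,0]]' 35
```

```text
time: 7.85
tool_pos: [0.5478, -0.0948, 0.0763]
tool_rot: [3.14, -0.0, 1.63]
contact_force: [-0.2, -0.2, 0.0]
opening: 0.0466
time: 8.35
tool_pos: [0.5478, -0.0948, 0.0762]
tool_rot: [3.14, -0.0, 1.63]
contact_force: [-0.3, -0.0, 0.2]
opening: 0.0096
```

```bash
python3 -m crank '[[0,0,-1.5,0,0,0,0],[0,0,-3,0,0,0,0],[0,0,-6,0,0,0,0],[0,0,-9,0,0,0,0],[0,0,-9,0,0,0,0]]' 35
python3 - <<'E'
from h import *
st(); row([.5215,.1379,.166],1.571+np.radians(2))
save('scene','s8.png',(195,135,400,295),3.8)
E
```

```text
time: 8.98
tool_pos: [0.5492, -0.0954, 0.1696]
tool_rot: [3.134, 0.002, 1.63]
contact_force: [-0.2, 0.1, -1.2]
opening: 0.0098
8.97 [ 0.5492 -0.0954  0.1696] [3.134e+00 2.000e-03 1.630e+00] [-0.2  0.1 -1.2] 0.0098
row [23.45 -1.4   0.3 ] [0.46 0.12 1.36]
```

View pics/s8.png

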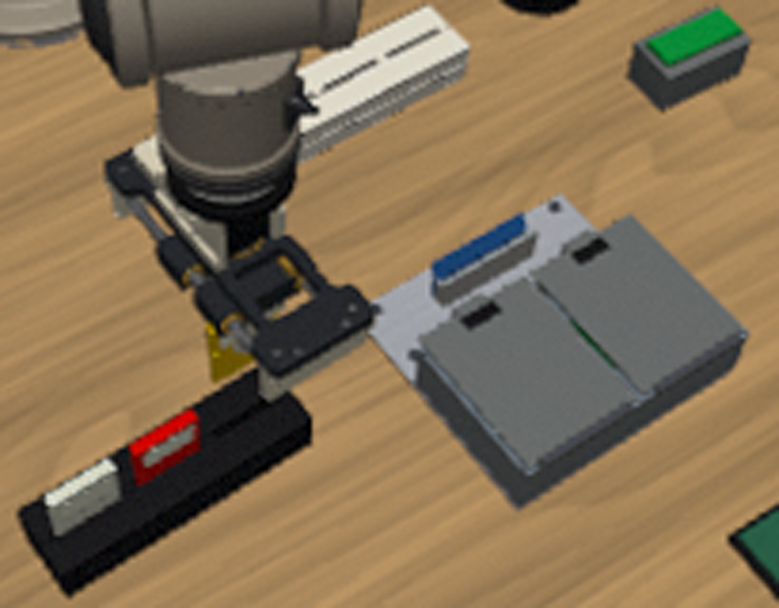

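The yellow holder is held and the red and white ones stand undisturbed. I'll stop short of the channel for a wrist look.

```bash
python3 -m crank '[[15,-1.8,0,0.4,0.1,1.4,0],[15,-1.8,0,0.4,0.1,1.4,0],[15,-1.8,0,0.4,0.1,1.4,0],[15,-1.8,0,0.4,0.1,1.4,0],[15,-1.8,0,0.4,0.1,1.4,0]]' 35
python3 - <<'E'
from h import *
st(); save('wrist','w4.png',(190,60,370,280),2.7)
print((proj('wrist',[.5215,.1386,.041])-[190,60])*2.7)
E
```

```text
time: 9.65
tool_pos: [0.5208, 0.0532, 0.1656]
tool_rot: [-3.135, -0.002, 1.605]
contact_force: [0.0, 0.4, -0.7]
opening: 0.0098
9.65 [0.5208 0.0532 0.1656] [-3.135e+00 -2.000e-03  1.605e+00] [ 0.   0.4 -0.7] 0.0098
[271.14414406 120.70304326]
```

View pics/w4.png

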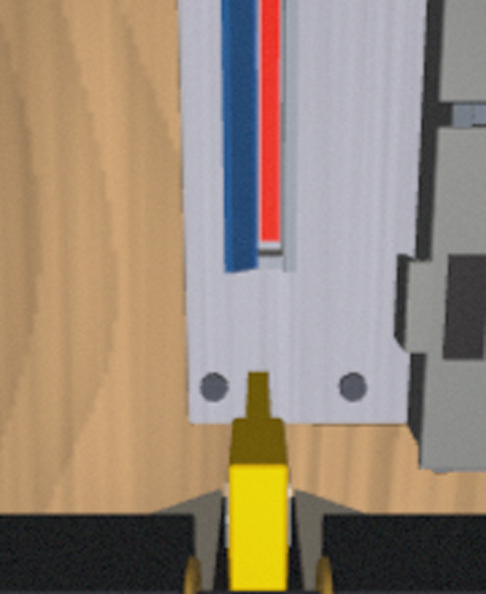

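Run:
```python
from h import *
crop('wrist','w4c.png',(255,55,310,225),4.5)
```

```text
(no output)
```

View pics/w4c.png

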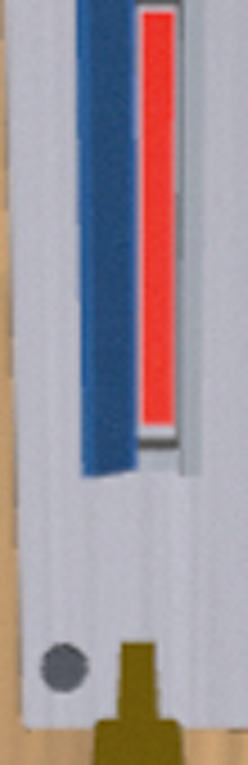

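Run:
```python
from h import *
W=lambda u,v,z:ray('wrist',255+u/4.5,55+v/4.5,z)
a=W(158,11,.024);b=W(159,425,.024); print('bar',a,b,(a+b)/2,np.linalg.norm(a-b),np.degrees(np.arctan2((a-b)[1],(a-b)[0]))-90)
for v in (100,300,470): print('rail edges',W(181,v,.041)[:2],W(204,v,.041)[:2])
print('lip top outer',W(79,100,.042),W(86,475,.042),'lip in',W(134,100,.032))
print('slot gap z.024',W(136,300,.028),W(180,300,.04))
print('tongue',W(119,643,.1094),W(156,643,.1094)); s=robot.observe();print(s['tool_pos'],np.degrees(s['tool_rot'][2])-90)
```

```text
bar [0.5199107  0.17603264 0.024     ] [0.52304099 0.10191615 0.024     ] [0.52147584 0.1389744  0.024     ] 0.0741825686086564 2.418429847044564
rail edges [0.52443087 0.15908063] [0.528416   0.15921803]
rail edges [0.52590081 0.12570809] [0.53003434 0.12585412]
rail edges [0.52723926 0.09532086] [0.53150791 0.09547498]
lip top outer [0.50679639 0.1583501  0.042     ] [0.50965929 0.09388359 0.042     ] lip in [0.51617446 0.15989895 0.032     ]
slot gap z.024 [0.51772676 0.12536432 0.028     ] [0.5257446  0.12569834 0.04      ]
tongue [0.51749536 0.07864308 0.1094    ] [0.52275874 0.07883754 0.1094    ]
[0.52094815 0.05284583 0.16574197] 1.9164953983715094
```

Run:
```python
from h import *
st(); row([.5211,.1385,.125],1.6127)
```

```text
9.7 [0.5209 0.0528 0.1657] [-3.136e+00 -2.000e-03  1.604e+00] [-0.4 -0.2 -0.8] 0.0102
row [8.55 0.33 4.09] [-0.34 -0.1  -0.48]
```

```bash
python3 -m crank '[[5,0.3,1,-0.3,-0.1,-0.5,0],[8.5,0.3,2,-0.3,-0.1,-0.5,0],[8.5,0.3,4,-0.3,-0.1,-0.5,0],[8.5,0.3,4,-0.3,-0.1,-0.5,0],[8.5,0.3,4,-0.3,-0.1,-0.5,0]]' 35
python3 - <<'E'
from h import *
st(); row([.5211,.1385,.105],1.6127)
save('wrist','w5.png')
save('scene','s9.png',(270,135,400,265),4.6)
E
```

```text
time: 10.32
tool_pos: [0.5214, 0.1379, 0.1268]
tool_rot: [3.141, -0.0, 1.612]
contact_force: [0.6, 0.3, -0.3]
opening: 0.0097
10.32 [0.5214 0.1379 0.1268] [ 3.141 -0.     1.612] [ 0.6  0.3 -0.3] 0.0097
row [ 0.06 -0.03  2.18] [ 0.03 -0.01 -0.03]
```

View pics/s9.png

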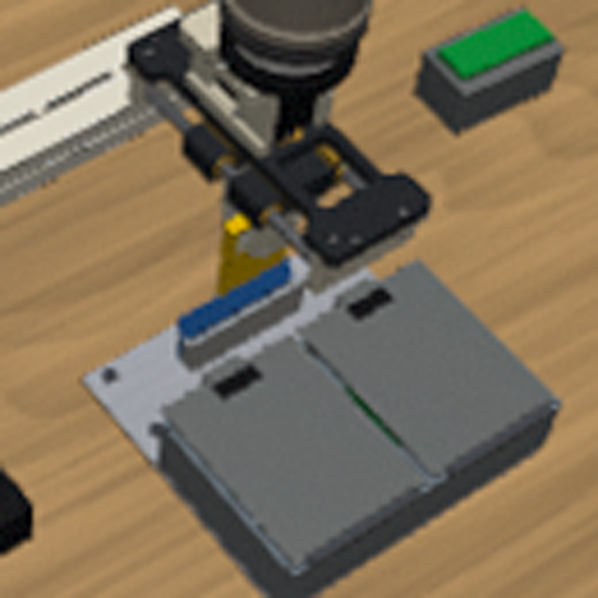

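View pics/w5.png

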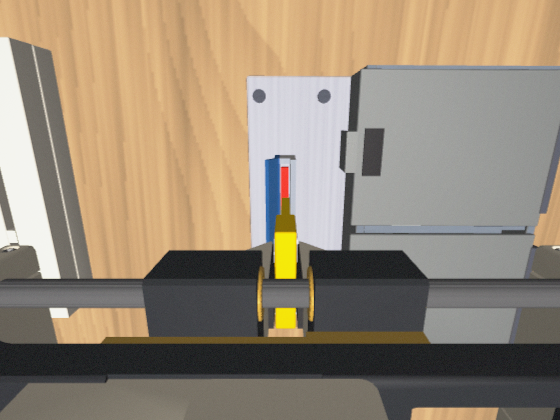

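The tongue (286,210) is in line over the red bar (285,185). Lowering it behind the lip.

```bash
python3 -m crank '[[0.05,-0.05,1.5,0,0,0,0],[0.05,-0.05,2.6,0,0,0,0],[0.05,-0.05,3.4,0,0,0,0],[0.05,-0.05,4,0,0,0,0],[0.05,-0.05,4,0,0,0,0]]' 35
python3 - <<'E'
from h import *
st(); row([.5211,.1385,.070],1.6127)
E
```

```text
time: 11.05
tool_pos: [0.52, 0.1394, 0.0858]
tool_rot: [-3.141, -0.0, 1.614]
contact_force: [-0.1, 0.3, 0.2]
opening: 0.0095
11.05 [0.52   0.1394 0.0858] [-3.141 -0.     1.614] [-0.1  0.3  0.2] 0.0095
row [-0.09  0.1   1.58] [-0.05 -0.01  0.07]
```

```bash
python3 -m crank '[[-0.05,0.1,0.3,0,0,0,0],[-0.05,0.1,0.7,0,0,0,0],[-0.05,0.1,1.0,0,0,0,0],[-0.05,0.1,1.3,0,0,0,0],[-0.05,0.1,1.4,0,0,0,0]]' 45; python3 -m crank '[[0,0,0.1,0,0,0,0],[0,0,0.15,0,0,0,0]]' 45
```

```text
time: 11.68
tool_pos: [0.5217, 0.139, 0.0728]
tool_rot: [3.14, -0.0, 1.614]
contact_force: [-0.7, -0.8, 6.2]
opening: 0.01
time: 11.92
tool_pos: [0.5218, 0.139, 0.0715]
tool_rot: [3.14, -0.0, 1.614]
contact_force: [-0.7, -0.3, 6.7]
opening: 0.0095
```

```bash
python3 -m crank '[[0,0,0.1,0,0,0,0],[0,0,0.15,0,0,0,0],[0,0,0.15,0,0,0,0]]' 45; python3 -m crank '[[0,0,0.1,0,0,0,0],[0,0,0.1,0,0,0,0]]' 45
```

```text
time: 12.3
tool_pos: [0.5217, 0.139, 0.0701]
tool_rot: [3.14, -0.0, 1.614]
contact_force: [-2.2, -1.4, 7.8]
opening: 0.0098
time: 12.55
tool_pos: [0.5218, 0.139, 0.07]
tool_rot: [3.14, -0.0, 1.614]
contact_force: [-2.9, -1.6, 15.4]
opening: 0.0099
```

It's on the stop: z holds at 0.070 and the force has jumped above the spring's 8 N. I'll hold and check.

```bash
python3 -m crank '[[0,0,0.03,0,0,0,0],[0,0,0.03,0,0,0,0],[0,0,0.03,0,0,0,0],[0,0,0.03,0,0,0,0]]' 45
python3 - <<'E'
from h import *
st(); save('wrist','w6.png',(200,60,400,330),2.2)
save('scene','s10.png',(195,135,400,295),3.8); save('top','t10.png')
E
```

```text
time: 13.05
tool_pos: [0.5218, 0.139, 0.07]
tool_rot: [3.139, -0.0, 1.614]
contact_force: [-4.5, -1.7, 18.5]
opening: 0.0096
13.05 [0.5218 0.139  0.07  ] [ 3.139 -0.     1.614] [-4.5 -1.7 18.5] 0.0096
```

View pics/w6.png

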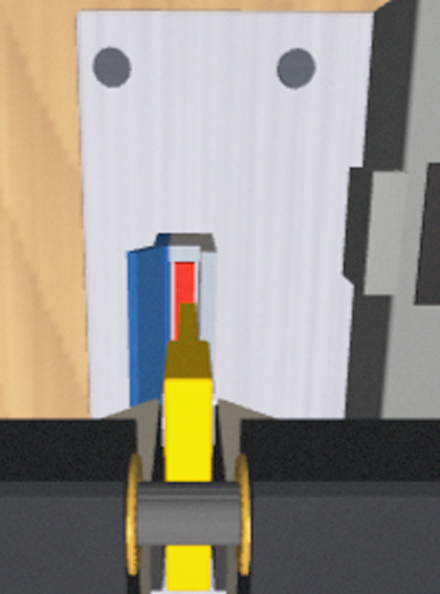

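View pics/s10.png

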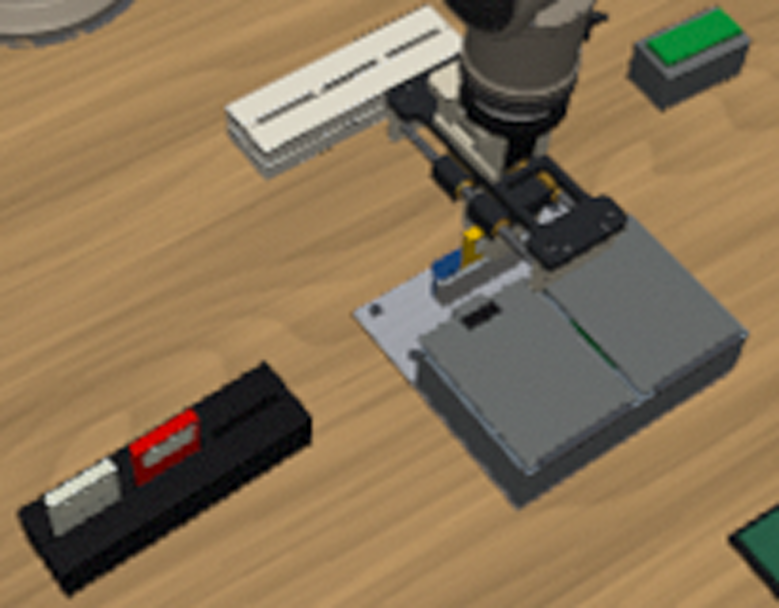

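View pics/t10.png

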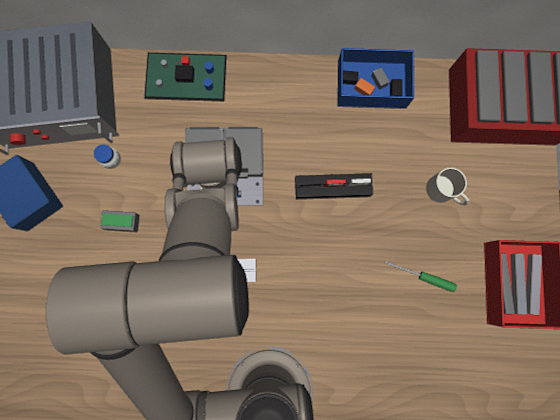

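The tongue sits between lip and rail. The TCP at 0.0700 puts the lower edge at about 14 mm, which is home. Both covers are shut and the red and white holders are untouched.

Run:
```python
from h import *
print(robot.hand_in()); st()
```

```text
the job is handed in; nothing more can be done
None
the job is handed in; nothing more can be done
```

I pressed the left cover shut, then the right. I then took the yellow holder from the black stand, pushed it behind the blue lip onto its stop, and handed in at about 13 s while still holding it down.

**Last checks:**
- **Covers:** both stayed shut with the arm clear of them, as seen in the scene view.
- **Holder:** the TCP stopped at z = 0.0700 while the push rose from 7.8 to 18.5 N, above the spring's 8 N. That puts the tongue's lower edge at about 14 mm, which is home. The grip was 45 N at an opening of about 9.6 mm, and the TCP's travel onto the stop gave no sign that the holder had slipped.
- **Other things:** the red and white holders and the bystanders I could see had not moved. The arm hid the tape roll in the last top view.

**Shortfalls:**
- **Right cover force:** the fingertips pressed it with about 42 N vertically for a moment, well above the 15 N stated harmless and just over the 40 N limit given for the arm and gripper body. I saw no effect from it.
- **Measurement spread:** the cameras disagreed slightly on the box's turn (1.4 to 2.4 degrees). I used 2.4 degrees, from the last close wrist view, and the tongue went in with almost no side force.

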